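# Open the touch-latch cupboard with the slatted door

## Robot

A 6-joint arm with a two-finger parallel gripper is mounted at the origin on a cart in front of the work surface, level with it; the furniture and walls round the work are solid. World frame = base frame: x ahead of the robot, y to its left, z up, the work surface at z = 0. Lengths are in m, angles in rad, forces in N, time in s.
With the tool pointing down it reaches from about 0.35 to 0.875 m from the base axis. Payload 15.5 kg.
Tool frame: the origin (TCP) lies midway between the tips of the shut fingers; the grasp point (between the pads) lies 19 mm behind it (grip_point_offset is the distance from the TCP to the grasp point, in m); x points along the fingers, y is the direction in which the jaws open and shut, and the axes are right-handed (so a half turn about x gives the same grasp; the last joint's range is limited). The gripper opens to 85 mm and grips with 20 to 120 N. Pads are 22 mm wide; open, the fingers measure 114 mm over their backs; the gripper's body (76 mm by 85 mm) begins 54 mm behind the grasp point. The pads swing forward as they close: fully open they stand 13 mm farther back than shut.
Start: joints at [1.236, 0.494, 1.345, -0, 1.302, -0.096], TCP at [0.148, 0.607, 0.231] pointing down, gripper open.
Joint ranges: [-2.91, 2.91], [-0.82, 2.16], [0.22, 2.67], [-1.22, 4.37], [0.12, 2.79], [-3.08, 3.08]. Speed limits (rad/s): [1.89, 1.89, 2.57, 3.01, 3.01, 3.01].

## Interface

Orientations are given as a rotation vector (axis times angle).
In Python, from workcell import get_obs, grab_frame, calibration, job_done, grip_point_offset gives the robot as it stands.
- The arm moves only by the shell command python3 -m inch 'ROWS' [FORCE]. ROWS is JSON, a list of rows, each a list of 3 entries, a list of its own where there are three numbers: the shift along the tool's x, y, z in units of 40 mm (1.0 is 40 mm), then the turn about the tool's x in units of 5 degrees (1.0 is 5 degrees), then the closure, from 0 (fully open) to 1 (shut). A call has 1 to 10 rows; each row is the pose to reach, as a shift and turn from the pose commanded when the call began, along the tool's axes at that moment; what a row does not reach only later rows make up. A row lasts 1/10 s, in which the tool goes at most 50 mm and 8.59 degrees, less where a joint would pass 70% of its speed; a pose out of reach is approached as far as the arm can. A call with a gripper value outside its range is refused whole. The fingers move at their own pace and stop on an object; FORCE is the grip in N (left out, the last holds). Time passes only in rows, so rows that repeat a pose let the fingers close. It gives the time, the measured TCP pose, the force and the opening at its end, in the units of the state.
- get_obs(): the state, without advancing time (a new reading comes with each control period).
- grab_frame(name): name is "scene" or "side" or "wrist"; returns (picture, depth): 420x560x3 uint8, red, green, blue; 420x560 float32, m along the optical axis (not along the pixel's ray), 0 where there is no reading.
- calibration(name): a dict with "fx", "fy", "cx", "cy" (pixels), "extrinsics" (4x4, takes a point from world to camera coordinates); the wrist camera has in their place "tool_from_camera" (4x4, takes a point from camera to tool coordinates, whose origin is the TCP and whose axes are the tool frame's). Camera axes: x right, y down, z forward; pixel columns grow to the right and rows downward; lengths in m; the calibration is good to about 2 mm. A picture is of the moment at which its call begins: read the wrist's pose just before it. calibration takes no time and is no camera call.
- job_done(): hands the job in, once; it reports no verdict.
The state is a dict: "clock": time; "joint_pos": joint angles; "dq": joint speeds; "effort": joint torques, N m; "ee_pos": TCP position; "eef_rot": TCP orientation; "force": force on the tool from outside, world axes, zero at the start; "wrist_torque": the same for the moment, N m; "grip_width": finger opening in m.
Only numpy, scipy, OpenCV 4.12 (cv2) and the standard library are available. Lean on these libraries where they do the work, as an engineer would, in place of code of your own. Each camera call takes 0.05 s, during which the arm holds its last target.

## Task

Open the little cupboard with the slatted door: press its door in gently at the free edge until the touch latch lets go, take the finger away so that the spring brings the door ajar by itself, then hook a fingertip behind the free edge and swing the door wide open, about square to the cupboard, and leave it so. Only touch and push: grip nothing, leave the plain-door cupboard shut, and neither lift nor shift the things that stand about.

Things in the scene. Friction and masses are not known exactly. Their poses are not given: they have to be found in the camera images.
- slat_cupboard: small wooden cupboard with the slatted (louvred) door, a frame with six sloping slats: 124 wide, 120 deep with its door, 125 mm tall, fixed beside the other on a 12 mm board (top 137 mm above the table). Origin: centre of its underside; own -x points out of its front, +y to its left as the robot sees it. Carcass front plane (= back face of the shut door) at own x = -48 mm, face of the shut door at -60 mm
- slat_door (a joint): angle (rad) of its door: 118 wide, 117 tall, 12 mm thick, top 4 mm below the cupboard's top, no handle, hinged at the left as the robot sees it. 0 latched shut, positive swings out (limit 1.75), stop at -0.08. Pressing the free edge in past -0.04 (4 mm, about 4 N) frees it; let go, a spring brings it to about 0.6 (free edge 65 mm out). Beyond that it turns easily and stays where left
- slat_press (a point): a point on the outer face of this door, 100 mm from the hinge line (18 mm from the free edge) and 28 mm below the door's top edge: a good place to press. It moves with the door
- slat_hinge (a point): a point on the door's upright hinge axis, level with the cupboard's top. The axis lies in the plane of the door's back face, at its left edge. Fixed to the cupboard
- plain_cupboard: small wooden cupboard with the plain flat door: 124 wide, 120 deep with its door, 125 mm tall, fixed beside the other on a 12 mm board (top 137 mm above the table). Origin: centre of its underside; own -x points out of its front, +y to its left as the robot sees it. Carcass front plane (= back face of the shut door) at own x = -48 mm, face of the shut door at -60 mm
- plain_door (a joint): angle (rad) of its door: 118 wide, 117 tall, 12 mm thick, top 4 mm below the cupboard's top, no handle, hinged at the left as the robot sees it. 0 latched shut, positive swings out (limit 1.75), stop at -0.08. Pressing the free edge in past -0.04 (4 mm, about 4 N) frees it; let go, a spring brings it to about 0.6 (free edge 65 mm out). Beyond that it turns easily and stays where left
- plain_press (a point): a point on the outer face of this door, 100 mm from the hinge line (18 mm from the free edge) and 28 mm below the door's top edge: a good place to press. It moves with the door
- plain_hinge (a point): a point on the door's upright hinge axis, level with the cupboard's top. The axis lies in the plane of the door's back face, at its left edge. Fixed to the cupboard
- tealight_a: bystander: a tea light in a 38 mm aluminium cup, 20 mm tall, standing loose; origin at the centre of its underside
- tealight_b: bystander: a second tea light in a 38 mm aluminium cup, 20 mm tall, standing loose; origin at the centre of its underside
- votive: bystander: a dark round votive pot, 60 mm across, 44 mm tall, standing loose; origin at the centre of its underside
- mug: bystander: a white mug, 74 mm across without the handle, 83 mm tall, standing loose; origin at the centre of its underside
- cream_jug: bystander: a cream jug, 114 x 143 x 170 mm, standing loose; origin at the centre of its underside
- button_jar: bystander: a clip-top glass jar of buttons, 73 x 68 x 88 mm, standing loose; origin at the centre of its underside

How it is judged:
By the outcome, as a careful person would: the job done as asked, in the order asked, and still so for the second after the job is handed in, with the robot touching nothing.
It also fails if it takes over 42 s, if anything falls off the work surface, if the arm or the gripper's body presses on something with over 40 N, if the wrist force passes 120 N, or if a joint passes its speed limit or range.

## Working session

There is one attempt and no reset: what is moved stays moved. The work goes in short steps, Python scripts to look and compute and a shell command to move; the robot and the scene stay as the last step left them, time stands still between calls to the robot, and variables do not carry over. Pictures are saved under pics/ and viewed, and the job is handed in when it is done.

```bash
mkdir -p pics; ls; cat > h.py <<'E'
import numpy as np,cv2
from workcell import *
def snap(n,f):
    p,d=grab_frame(n); cv2.imwrite('pics/'+f+'.png',p[:,:,::-1]); np.savez('pics/'+f+'.npz',p=p,d=d); return p,d
def pts(n,d):
    c=calibration(n); v,u=np.mgrid[0:d.shape[0],0:d.shape[1]]
    P=np.stack([(u-c['cx'])/c['fx']*d,(v-c['cy'])/c['fy']*d,d],-1)
    E=np.array(c['extrinsics']); return (P-E[:3,3])@E[:3,:3]
E
python3 - <<'E'
from h import *
np.set_printoptions(precision=4,suppress=True)
print(get_obs())
snap('scene','s0');snap('side','d0')
for n in('scene','side'):
    E=np.array(calibration(n)['extrinsics']);print(-E[:3,:3].T@E[:3,3],E[2,:3])
E
```

```text
pics
{'clock': 0.0, 'joint_pos': array([ 1.2365,  0.4942,  1.3461, -0.    ,  1.3025, -0.0955]), 'dq': array([ 0.0007,  0.0002,  0.0003, -0.0008, -0.0009,  0.0001]), 'effort': array([ -0.0015, -88.2163, -38.3844,  -0.0004,   0.0106,   0.    ]), 'ee_pos': array([0.1477, 0.6069, 0.2307]), 'eef_rot': array([ 0.1866,  1.5629, -0.1884]), 'force': array([-0.9243, -0.8157,  0.0847]), 'wrist_torque': array([ 0.0254, -0.0167, -0.0305]), 'grip_width': 0.08541170704125468}
[ 0.4122 -0.7339  0.954 ] [ 0.0496  0.6233 -0.7804]
[ 0.2681 -0.8762  0.6783] [ 0.2102  0.7973 -0.5658]
```

View pics/s0.png

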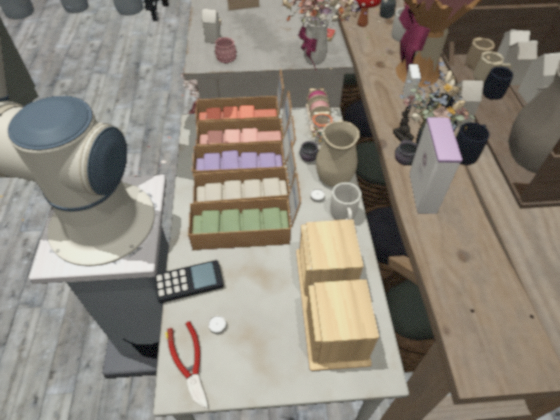

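View pics/d0.png

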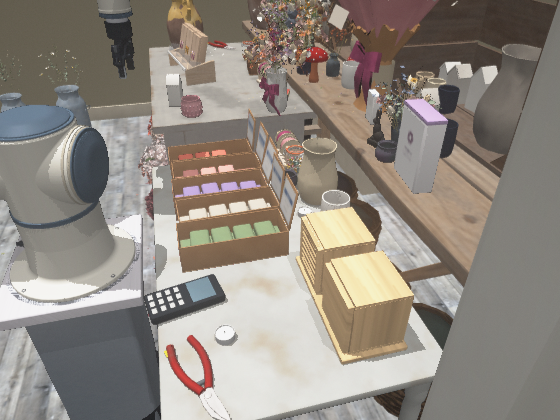

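The two cupboards stand at about (332,250) and (342,320) in the scene view. The farther (+y) one seems to show slats, at about (308,265) in the side view. I'll measure tops and faces from depth.

```bash
python3 - <<'E'
from h import *
np.set_printoptions(precision=4,suppress=True)
for n,f in(('scene','s0'),('side','d0')):
    z=np.load(f'pics/{f}.npz');d=z['d'];P=pts(n,d);ok=d>0
    t=ok&(abs(P[...,2]-.137)<.006)&(P[...,0]>.3)&(P[...,0]<.9)
    m=t.astype(np.uint8)
    k,l,s,c=cv2.connectedComponentsWithStats(m)
    for i in range(1,k):
        if s[i,4]<300: continue
        Q=P[l==i]; r=cv2.minAreaRect(Q[:,:2].astype(np.float32)*1000)
        print(n,s[i],Q.mean(0),np.median(Q[:,2]),r,cv2.boxPoints(r).tolist())
    # table
    tb=ok&(abs(P[...,2])<.02)&(P[...,0]>.2)&(P[...,0]<.6)&(abs(P[...,1]+.1)<.3);print('table z',np.median(P[tb][:,2]))
p=np.load('pics/d0.npz')['p'][180:370,270:430];cv2.imwrite('pics/d0c.png',cv2.resize(p[:,:,::-1],None,fx=3,fy=3,interpolation=3))
p=np.load('pics/s0.npz')['p'][130:380,270:420];cv2.imwrite('pics/s0c.png',cv2.resize(p[:,:,::-1],None,fx=2.3,fy=2.3,interpolation=3))
E
```

```text
scene [390 187 158 215 669] [ 0.7564 -0.3807  0.137 ] 0.13710289567821005 ((743.980712890625, -318.57147216796875), (151.8086700439453, 518.220947265625), 18.384836196899414) [[590.2276611328125, -96.62617492675781], [753.6734619140625, -588.3969116210938], [897.7337646484375, -540.5167846679688], [734.2879638671875, -48.74603271484375]]
scene [ 301  220   63   51 2670] [ 0.5666 -0.2058  0.1377] 0.1378842845148144 ((566.6746215820312, -201.8013916015625), (126.80186462402344, 120.23193359375), 89.75698852539062) [[506.2903137207031, -264.94677734375], [626.5211181640625, -265.45672607421875], [627.0589599609375, -138.656005859375], [506.828125, -138.14605712890625]]
scene [ 309  280   70   63 3590] [ 0.5668 -0.3605  0.1375] 0.13774285554253138 ((566.5928955078125, -356.8475036621094), (120.5605239868164, 126.00496673583984), 0.654116153717041) [[505.5973205566406, -294.53729248046875], [507.0357971191406, -420.5340576171875], [627.5885009765625, -419.15771484375], [626.1500244140625, -293.16094970703125]]
table z 0.0014859078499289194
side [286  74 183 205 943] [ 0.7362 -0.0242  0.13
[... 312 characters left out ...]
93] [ 0.5668 -0.2071  0.1352] 0.1353293627659212 ((566.2761840820312, -201.42404174804688), (120.79469299316406, 127.48892211914062), 0.1524786651134491) [[505.7094421386719, -137.84054565429688], [506.0486755371094, -265.3290100097656], [626.8428955078125, -265.0075378417969], [626.503662109375, -137.51907348632812]]
side [ 325  250   89   59 3179] [ 0.5671 -0.3617  0.1352] 0.13539818324688238 ((566.368896484375, -356.47125244140625), (121.34297180175781, 126.21377563476562), 0.8117797374725342) [[504.80938720703125, -294.23028564453125], [506.59759521484375, -420.431396484375], [627.9284057617188, -418.71221923828125], [626.1401977539062, -292.5111083984375]]
table z -0.0012886561484821255
```

View pics/d0c.png

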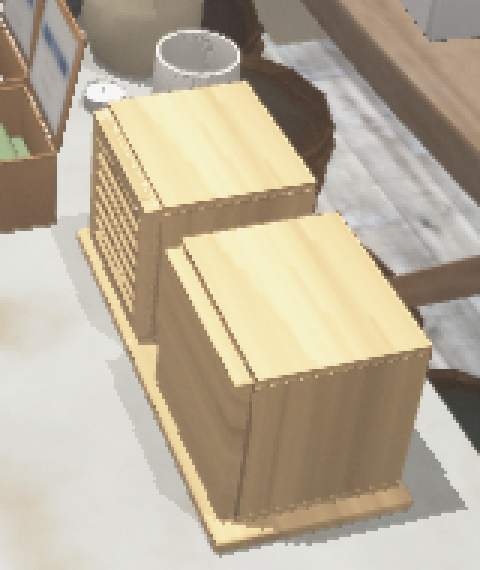

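View pics/s0c.png

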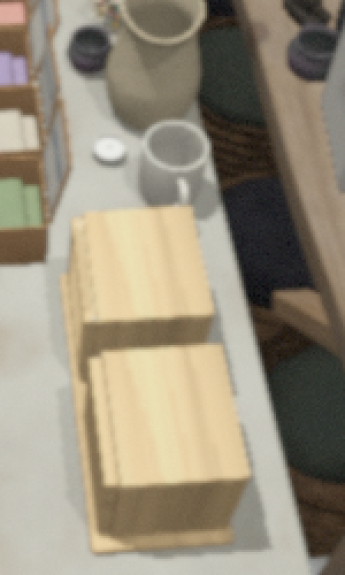

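The slatted cupboard is the left one: top outline x 0.506–0.627, y −0.265 to −0.138, z 0.137, near zero yaw. The sizes match (about 120 x 126 mm). Next come the free space around the door and the tool axes.

```bash
python3 - <<'E'
from h import *
from scipy.spatial.transform import Rotation as R
np.set_printoptions(precision=3,suppress=True,linewidth=220)
H=np.full((34,26),-1.)
for n,f in(('scene','s0'),('side','d0')):
    z=np.load(f'pics/{f}.npz');d=z['d'];P=pts(n,d)[d>0]
    i=np.floor((P[:,1]+.5)/.04).astype(int);j=np.floor((P[:,0]-.0)/.04).astype(int)
    ok=(i>=0)&(i<34)&(j>=0)&(j<26)&(P[:,2]<.9)
    np.maximum.at(H,(i[ok],j[ok]),P[ok,2])
print('x   ',(np.arange(26)*4))
for i in range(33,-1,-1): print('%5.2f'%(-.5+.04*i),' '.join('%3d'%round(h*100) if h>-1 else ' .' for h in H[i]))
# fine local
z=np.load('pics/d0.npz');d=z['d'];P=pts('side',d)[d>0]
q=P[(P[:,2]>.01)&(P[:,0]>.36)&(P[:,0]<.52)&(P[:,1]>-.3)&(P[:,1]<0.02)]
print('local x min/max, y min near tray',[ (x,q[(abs(q[:,0]-x)<.01)][:,1].min() if len(q[(abs(q[:,0]-x)<.01)]) else None) for x in (.38,.4,.42,.44,.46,.48)])
o=get_obs();print(R.from_rotvec(o['eef_rot']).as_matrix(), grip_point_offset)
f=P[(P[:,2]>.03)&(P[:,2]<.12)&(P[:,0]>.495)&(P[:,0]<.513)&(P[:,1]>-.255)&(P[:,1]<-.145)]
print('door face',len(f),np.median(f[:,0]),np.polyfit(f[:,1],f[:,0],1))
E
```

```text
x    [  0   4   8  12  16  20  24  28  32  36  40  44  48  52  56  60  64  68  72  76  80  84  88  92  96 100]
 0.82 -73 -73 -41 -32 -29  11  11  10  11  11  11  11  11  11  11  18  19  10  40  40  38  38  15  15  16  17
 0.78 -73 -73 -36 -32 -30  11  11  12  11  11  11  11  11  10  10  18  18  31  41  41  40  41  39  15  15 -44
 0.74 -73 -73 -31 -27 -26  11  10  12  11  11  11  11  11  11  11  17  19  38  41  41  41  40  41  32  16  .
 0.70 -74 -73 -31 -28  10  11  10  19  11  11  11  11  11  11  11  10  16  12  41  42  42  42  41  34 -47 -44
 0.66 -73 -73 -33 -28  34  11  21  21  10  11  10  11  11  11  10  10  .  33  31  42  42  40  32  33  . -45
 0.62 -73 -73 -74  30  42  11  11  19  .  11  11  11  11  35  39  37  37  36  25  27  27  42  36 -38 -41 -42
 0.58 -73  .  46  41  46  11  11  16  17  16  11  11  11  32  39  37  37  35  29  26  26  34  33  23 -39 -41
 0.54 -73 -75  46  47  47  11  11  17  16  17  11  11  28  32  40  40  36  37  30  16  16  24  23  15 -38 -40
 0.50 -73 -74  30  35  10  11  11  15  17  11  10  11  32  36  42  41  37  39  30  16  16  16  23 -39 -39 -40
 0.4
[... 2392 characters left out ...]
  2   1   1   1   1   1  14  14  14  14   1   1  15  16  15  16  15  15  16 -49
-0.46  .  .  .  .   1   1   2   1   1   1   1   1   2   8   9   9   1   1  15  16  15  16  16  15  15 -49
-0.50  .  .  .  .   1   1   1   1   1   1   1   0   1   1   1   1   1   0  15  15  16  16  16  15  .  .
local x min/max, y min near tray [(0.38, np.float64(-0.11325067128776391)), (0.4, np.float64(-0.1120847644568584)), (0.42, np.float64(-0.11257599871431699)), (0.44, np.float64(-0.11215201662327036)), (0.46, np.float64(-0.11193062239517028)), (0.48, np.float64(-0.11214202701396798))]
[[-0.     0.237  0.972]
 [-0.001  0.972 -0.237]
 [-1.    -0.001 -0.   ]] 0.0187
door face 431 0.5079394051218645 [0.001 0.509]
```

Turning the tool about its x by −2.74 units makes its y and z axes line up with world y and x. I'll go round by a waypoint at about (0.42, 0.30), closing the fingers on the way.

```bash
python3 -m inch '[[[0,-0.6,0.85],-0.3,1],[[0,-1.2,1.7],-0.6,1],[[0,-1.8,2.55],-0.9,1],[[0,-2.4,3.4],-1.2,1],[[0,-3.0,4.25],-1.5,1],[[0,-3.6,5.1],-1.8,1],[[0,-4.2,5.95],-2.1,1],[[0,-4.8,6.8],-2.4,1],[[0,-5.4,7.65],-2.74,1],[[0,-5.85,8.43],-2.74,1]]'
python3 - <<'E'
from h import *
from scipy.spatial.transform import Rotation as R
np.set_printoptions(precision=4,suppress=True)
o=get_obs();print(o['ee_pos'],o['grip_width'],o['joint_pos'],o['force']);print(R.from_rotvec(o['eef_rot']).as_matrix())
z=np.load('pics/d0.npz')
for n,f in(('scene','s0'),('side','d0')):
    z=np.load(f'pics/{f}.npz');P=pts(n,z['d'])[z['d']>0]
    q=P[(P[:,2]>.10)&(P[:,2]<.2)&(P[:,0]>.4)&(P[:,0]<.53)&(P[:,1]>-.133)&(P[:,1]<0.0)]
    print(q.min(0),q.max(0), np.percentile(q,2,axis=0))
E
```

```text
clock: 1.1
ee_pos: [0.4209, 0.2983, 0.2312]
eef_rot: [-0.001, 1.571, 0.001]
force: [0.1, 0.2, -0.1]
grip_width: 0.0001
[0.4209 0.2983 0.2312] 0.00013413723558185176 [ 0.5008  0.3412  1.611  -0.0001  1.1899 -1.0709] [ 0.1482  0.172  -0.1415]
[[-0.0004 -0.001   1.    ]
 [-0.0003  1.      0.001 ]
 [-1.     -0.0003 -0.0004]]
[ 0.4943 -0.1107  0.1006] [ 0.5117 -0.0002  0.1743] [ 0.4947 -0.1089  0.1023]
[ 0.4933 -0.1114  0.1003] [ 0.5107 -0.0002  0.1716] [ 0.4945 -0.1089  0.1014]
```

```bash
python3 -m inch '[[[0,-1.2,0],0,1],[[0,-2.4,0],0,1],[[0,-3.6,0],0,1],[[0,-4.8,0],0,1],[[0,-6,0],0,1],[[0,-7.2,0],0,1],[[0,-8.4,0],0,1],[[0,-9.6,0],0,1],[[0,-10.8,0.2],0,1],[[0,-12,0.4],0,1]]' && python3 -m inch '[[[0,-0.8,0],0,1],[[0,-1.52,0.1],0,1],[[0,-1.52,0.1],0,1],[[0,-1.52,0.1],0,1]]'
python3 - <<'E'
from h import *
o=get_obs();print(o['ee_pos'],o['eef_rot'],o['force'])
snap('side','d1');snap('wrist','w1');snap('scene','s1')
E
```

```text
clock: 2.1
ee_pos: [0.4358, -0.1819, 0.2313]
eef_rot: [0.0, 1.571, -0.0]
force: [0.5, 1.2, 0.0]
grip_width: 0.0002
clock: 2.5
ee_pos: [0.44, -0.2408, 0.2309]
eef_rot: [0.001, 1.571, -0.0]
force: [-0.4, 1.2, 0.2]
grip_width: 0.0
[ 0.43996814 -0.24078425  0.23091594] [ 1.16741731e-03  1.57145173e+00 -1.62491367e-04] [-0.42796012  1.24549015  0.18407787]
```

View pics/w1.png

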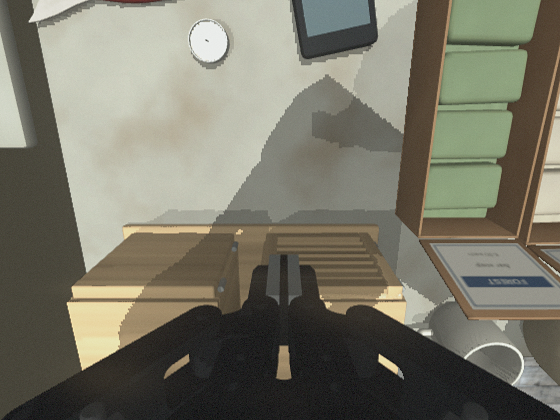

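View pics/d1.png

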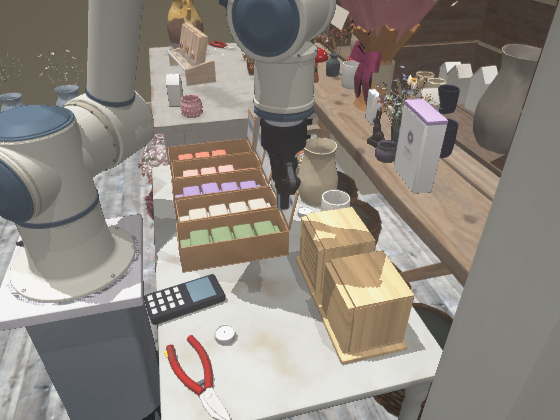

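View pics/s1.png

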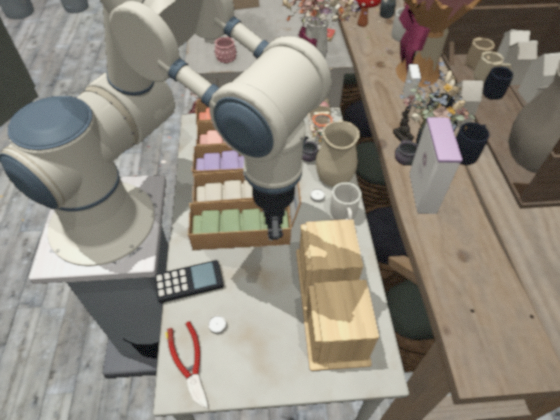

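Both views confirm the left cupboard is slatted (wrist view, slats at about (330,260)). The shut fingers point down in front of its free edge, clear of everything. Next I lower to z≈0.105 and approach.

```bash
python3 -m inch '[[[0.6,0,0],0,1],[[1.3,-0.05,0],0,1],[[2.0,-0.05,0],0,1],[[2.7,-0.05,0],0,1],[[3.15,-0.05,0],0,1],[[3.15,-0.05,0.4],0,1],[[3.15,-0.05,0.8],0,1],[[3.15,-0.05,1.0],0,1],[[3.15,-0.05,1.15],0,1],[[3.15,-0.05,1.15],0,1]]'
python3 - <<'E'
from h import *
print(get_obs()['force']);snap('side','d2')
p=np.load('pics/d2.npz')['p'][180:370,240:430];cv2.imwrite('pics/d2c.png',cv2.resize(p[:,:,::-1],None,fx=3,fy=3,interpolation=3))
E
```

```text
clock: 3.65
ee_pos: [0.4867, -0.2423, 0.1054]
eef_rot: [-0.001, 1.57, 0.001]
force: [0.4, -0.2, 0.3]
grip_width: 0.0002
[ 0.36320012 -0.23286733  0.28160591]
```

View pics/d2c.png

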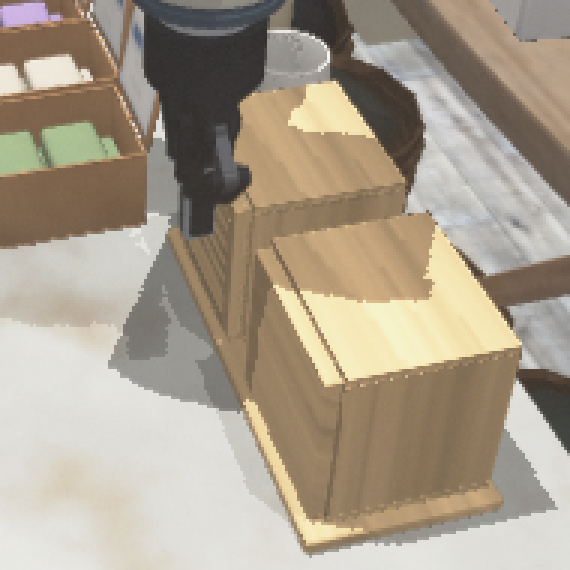

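```bash
python3 -m inch '[[[0,0,0.06],0,1],[[0,0,0.12],0,1],[[0,0,0.18],0,1],[[0,0,0.24],0,1]]'; python3 -m inch '[[[0,0,0.04],0,1],[[0,0,0.08],0,1]]';python3 -m inch '[[[0,0,0.03],0,1],[[0,0,0.06],0,1]]'
```

```text
clock: 4.1
ee_pos: [0.496, -0.2427, 0.1053]
eef_rot: [-0.0, 1.571, 0.0]
force: [-3.4, -1.0, 1.0]
grip_width: -0.0004
clock: 4.3
ee_pos: [0.4987, -0.2428, 0.1052]
eef_rot: [-0.0, 1.572, 0.0]
force: [-6.5, -4.7, 2.7]
grip_width: -0.0002
clock: 4.5
ee_pos: [0.5009, -0.2429, 0.1052]
eef_rot: [-0.001, 1.572, 0.0]
force: [-6.9, -4.7, 2.2]
grip_width: 0.0003
```

About 6 mm pressed in at −7 N, past the 4 mm latch point. Withdrawing quickly, clear of the door's swing.

```bash
python3 -m inch '[[[0,0,-0.6],0,1],[[0,0,-1.6],0,1],[[0,0,-2.6],0,1],[[0,0,-2.8],0,1],[[0,0,-2.8],0,1]]'
python3 - <<'E'
from h import *
print(get_obs()['force']);snap('side','d3');snap('wrist','w3')
p=np.load('pics/d3.npz')['p'][180:370,240:430];cv2.imwrite('pics/d3c.png',cv2.resize(p[:,:,::-1],None,fx=3,fy=3,interpolation=3))
E
```

```text
clock: 5.0
ee_pos: [0.3887, -0.2427, 0.1055]
eef_rot: [0.001, 1.571, -0.001]
force: [1.3, -0.7, -0.2]
grip_width: -0.0
[ 1.34335293 -0.66068454 -0.20415017]
```

View pics/d3c.png

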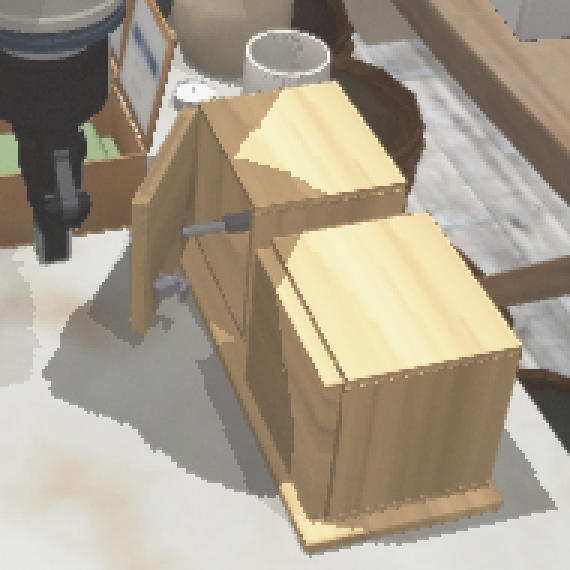

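View pics/w3.png

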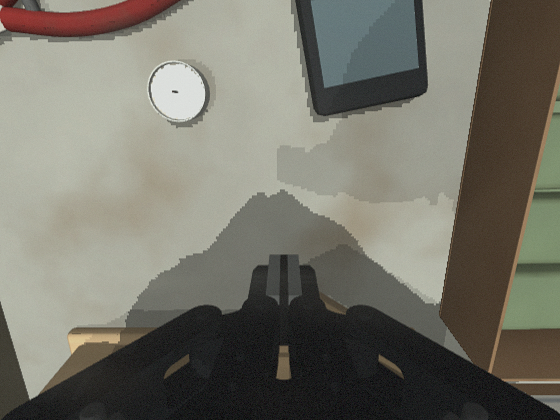

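The door is ajar. A latch plunger sticks out of the carcass at crop (215,225), and a strike is on the door's back at (170,288). I'll measure the door line and plunger.

```bash
python3 - <<'E'
from h import *
np.set_printoptions(precision=4,suppress=True)
z=np.load('pics/d3.npz');d=z['d'];P=pts('side',d)
for (u,v) in [(304,257),(310,256),(316,254),(321,252),(297,274),(294,278),(288,247),(284,252),(303,217),(290,245)]: print((u,v),P[v,u],z['p'][v,u])
m=(abs(P[...,2]-.131)<.004)&(P[...,0]>.42)&(P[...,0]<.515)&(P[...,1]>-.27)&(P[...,1]<-.13)
q=P[m];print(len(q));c=np.polyfit(q[:,0],q[:,1],1);print(c,q.min(0),q.max(0));r=cv2.minAreaRect(q[:,:2].astype(np.float32)*1000);print(r,cv2.boxPoints(r))
E
```

```text
(304, 257) [ 0.5078 -0.1737  0.0421] [125 122 122]
(310, 256) [ 0.5213 -0.1752  0.0434] [125 121 121]
(316, 254) [ 0.5354 -0.1746  0.0458] [100  95  95]
(321, 252) [ 0.5481 -0.1719  0.0468] [102  97  95]
(297, 274) [ 0.4756 -0.2278  0.0472] [138 134 138]
(294, 278) [ 0.4683 -0.2308  0.0402] [111 106 108]
(288, 247) [ 0.4526 -0.2355  0.1313] [183 155 118]
(284, 252) [ 0.4451 -0.2335  0.1184] [147 125  98]
(303, 217) [ 0.5112 -0.1451  0.1311] [195 164 123]
(290, 245) [ 0.4577 -0.2318  0.1324] [177 150 114]
225
[ 1.4579 -0.8901] [ 0.4447 -0.241   0.127 ] [ 0.5143 -0.1384  0.1338]
((480.1902770996094, -189.68606567382812), (117.76679992675781, 12.71223258972168), 56.35698318481445) [[ 442.2764 -235.1854]
 [ 452.8594 -242.2282]
 [ 518.1041 -144.1867]
 [ 507.5211 -137.1439]]
```

The door stands at 33.7° (0.587 rad), with the free edge's back corner at (0.453, −0.242). The plunger and strike lie low (z≈0.045), so a tip at z≈0.11 clears them. I'll go up and over, then come down behind the free edge at (0.483, −0.250).

```bash
python3 -m inch '[[[-0.8,0,0],0,1],[[-1.7,0,0],0,1],[[-2.2,0,0],0,1],[[-2.2,-0.19,0.8],0,1],[[-2.2,-0.19,1.7],0,1],[[-2.2,-0.19,2.35],0,1],[[-2.2,-0.19,2.35],0,1]]'; python3 -m inch '[[[0.7,0,0],0,1],[[1.4,0,0],0,1],[[2.05,0,0],0,1],[[2.05,0,0],0,1]]'
python3 - <<'E'
from h import *
print(get_obs()['force']);snap('side','d4')
p=np.load('pics/d4.npz')['p'][180:370,240:430];cv2.imwrite('pics/d4c.png',cv2.resize(p[:,:,::-1],None,fx=3,fy=3,interpolation=3))
E
```

```text
clock: 5.8
ee_pos: [0.4878, -0.2503, 0.1933]
eef_rot: [-0.003, 1.568, 0.001]
force: [0.6, 0.3, 0.1]
grip_width: 0.0002
clock: 6.2
ee_pos: [0.4824, -0.2491, 0.1087]
eef_rot: [0.001, 1.575, 0.003]
force: [0.1, 0.2, 0.5]
grip_width: -0.0002
[0.09284468 0.15936553 0.51733506]
```

View pics/d4c.png

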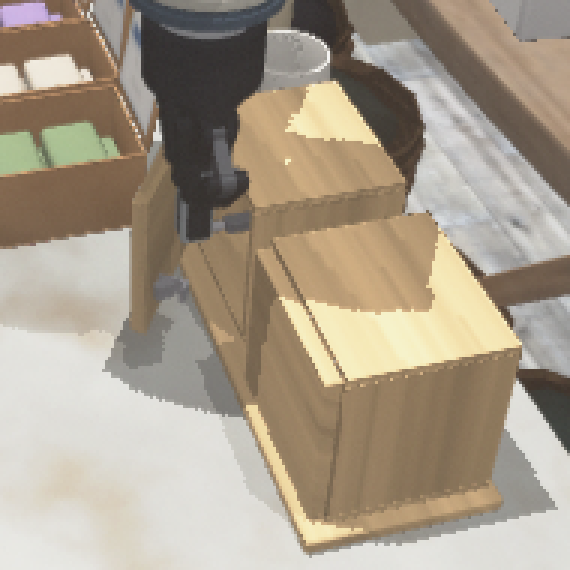

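The fingers hang behind the free edge, touching nothing. Now I swing the door along the arc about the hinge, slowly.

```bash
python3 -m inch '[[[0,0.2,-0.06],0,1],[[0,0.38,-0.12],0,1],[[0,0.45,-0.27],0,1],[[0,0.53,-0.42],0,1],[[0,0.62,-0.57],0,1],[[0,0.78,-0.75],0,1],[[0,0.95,-0.94],0,1],[[0,1.15,-1.1],0,1],[[0,1.36,-1.25],0,1],[[0,1.36,-1.25],0,1]]'
python3 - <<'E'
from h import *
print(get_obs()['force']);snap('side','d5')
p=np.load('pics/d5.npz')['p'][180:370,240:430];cv2.imwrite('pics/d5c.png',cv2.resize(p[:,:,::-1],None,fx=3,fy=3,interpolation=3))
E
```

```text
clock: 7.25
ee_pos: [0.4322, -0.1945, 0.1112]
eef_rot: [0.0, 1.572, 0.001]
force: [-0.0, -0.0, -0.4]
grip_width: -0.0001
[-0.00772997 -0.0044411  -0.406056  ]
```

View pics/d5c.png

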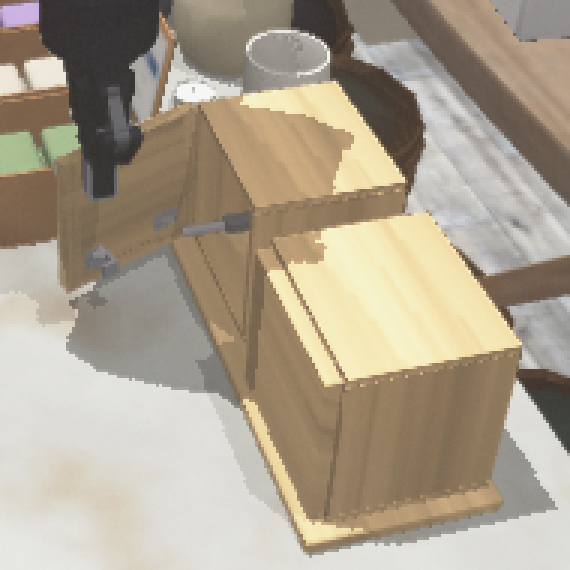

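The door follows, now at about 1.2 rad. I continue slowly to about square, keeping clear of the tray (y≈−0.113).

```bash
python3 -m inch '[[[0,0.15,-0.07],0,1],[[0,0.31,-0.14],0,1],[[0,0.47,-0.2],0,1],[[0,0.6,-0.24],0,1],[[0,0.7,-0.26],0,1],[[0,0.78,-0.28],0,1],[[0,0.85,-0.29],0,1],[[0,0.85,-0.29],0,1]]'
python3 - <<'E'
from h import *
np.set_printoptions(precision=4,suppress=True)
print(get_obs()['force'],get_obs()['ee_pos'])
z=snap('side','d6');d=z[1];P=pts('side',d)
p=z[0][180:370,240:430];cv2.imwrite('pics/d6c.png',cv2.resize(p[:,:,::-1],None,fx=3,fy=3,interpolation=3))
m=(abs(P[...,2]-.131)<.003)&(P[...,0]>.38)&(P[...,0]<.515)&(P[...,1]>-.20)&(P[...,1]<-.115)
q=P[m];print(len(q),np.polyfit(q[:,0],q[:,1],1),q.min(0),q.max(0))
E
```

```text
clock: 8.1
ee_pos: [0.4217, -0.1615, 0.1113]
eef_rot: [-0.0, 1.571, 0.001]
force: [0.6, -0.2, 0.7]
grip_width: 0.0005
[ 0.6373 -0.1906  0.6849] [ 0.4217 -0.1615  0.1113]
172 [ 0.1727 -0.2243] [ 0.4002 -0.1764  0.128 ] [ 0.5144 -0.1286  0.1339]
```

View pics/d6c.png

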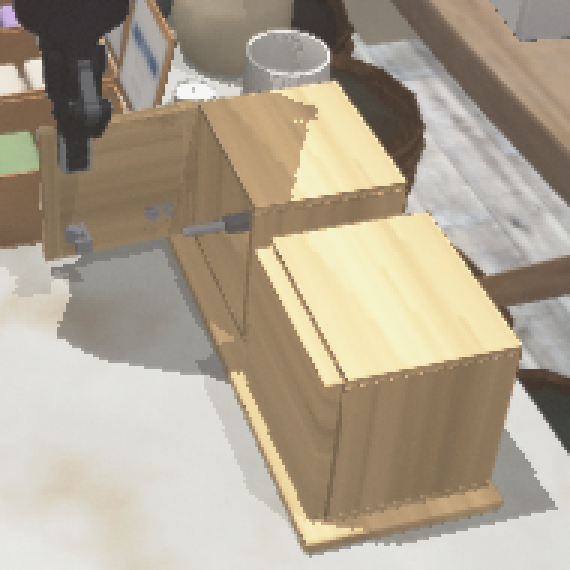

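```bash
cat > ang.py <<'E'
from h import *
import sys
np.set_printoptions(precision=4,suppress=True)
n,f=sys.argv[1:3]
d=np.load(f'pics/{f}.npz')['d'];P=pts(n,d)
m=(abs(P[...,2]-.132)<.004)&(P[...,0]>.39)&(P[...,0]<.515)&(P[...,1]>-.165)&(P[...,1]<-.112)
q=P[m]
for a in np.arange(.39,.515,.01):
    s=q[(q[:,0]>=a)&(q[:,0]<a+.01)]
    if len(s): print('%.3f'%a,len(s),s[:,1].min().round(4),s[:,1].max().round(4))
r=cv2.minAreaRect(q[:,:2].astype(np.float32)*1000);print(r)
E
python3 ang.py side d6
```

```text
0.400 21 -0.1486 -0.1368
0.410 8 -0.1632 -0.138
0.440 1 -0.1481 -0.1481
0.450 17 -0.1466 -0.1337
0.460 18 -0.1449 -0.1337
0.470 19 -0.1457 -0.1321
0.480 20 -0.1445 -0.132
0.490 21 -0.1455 -0.1324
0.500 20 -0.1449 -0.1286
0.510 8 -0.1433 -0.1328
((457.3807373046875, -145.8499298095703), (114.25530242919922, 26.786108016967773), 4.761411190032959)
```

About 87° now. One last 4–5 mm, then retreat to the right and up.

```bash
python3 -m inch '[[[0,0.06,0],0,1],[[0,0.12,0],0,1],[[0,0.12,0],0,1]]'; python3 -m inch '[[[0,-0.15,0],0,1],[[0,-0.5,0],0,1],[[0,-1.0,0],0,1],[[0,-1.5,0],0,1],[[-0.8,-1.5,0],0,1],[[-1.8,-1.5,0],0,1],[[-2.6,-1.5,-0.2],0,1],[[-3,-1.5,-0.5],0,1],[[-3,-1.5,-0.5],0,1]]'
python3 - <<'E'
from h import *
snap('side','d7');snap('scene','s7')
E
python3 ang.py side d7;python3 ang.py scene s7
```

```text
clock: 8.45
ee_pos: [0.4218, -0.1568, 0.1113]
eef_rot: [-0.0, 1.571, 0.0]
force: [-0.4, -0.8, 0.6]
grip_width: 0.0003
clock: 9.35
ee_pos: [0.4017, -0.2186, 0.2334]
eef_rot: [-0.001, 1.568, -0.002]
force: [0.1, -0.1, -0.3]
grip_width: -0.0003
0.400 21 -0.145 -0.1323
0.410 21 -0.1444 -0.131
0.420 21 -0.1437 -0.1309
0.430 18 -0.1441 -0.1344
0.440 22 -0.1435 -0.1292
0.450 20 -0.1434 -0.1312
0.460 18 -0.1439 -0.1324
0.470 20 -0.1436 -0.1309
0.480 19 -0.1429 -0.1323
0.490 19 -0.1454 -0.1318
0.500 20 -0.1442 -0.1286
0.510 9 -0.1428 -0.1327
((457.5473327636719, -137.40122985839844), (113.7529296875, 16.67477798461914), 0.5061176419258118)
0.410 12 -0.1438 -0.1315
0.420 21 -0.144 -0.1329
0.430 23 -0.1438 -0.1301
0.440 20 -0.1432 -0.13
0.450 24 -0.1446 -0.1319
0.460 19 -0.1436 -0.1311
0.470 24 -0.1447 -0.1289
0.480 21 -0.144 -0.1313
0.490 21 -0.1442 -0.1322
0.500 19 -0.145 -0.1317
0.510 12 -0.1443 -0.1311
((464.3865661621094, -136.72108459472656), (15.882500648498535, 100.41087341308594), 89.47340393066406)
```

View pics/d7.png

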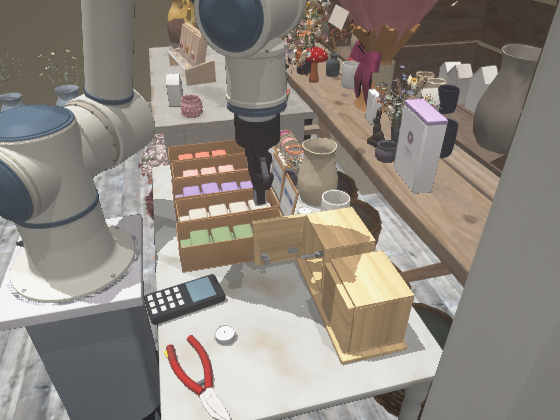

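View pics/s7.png

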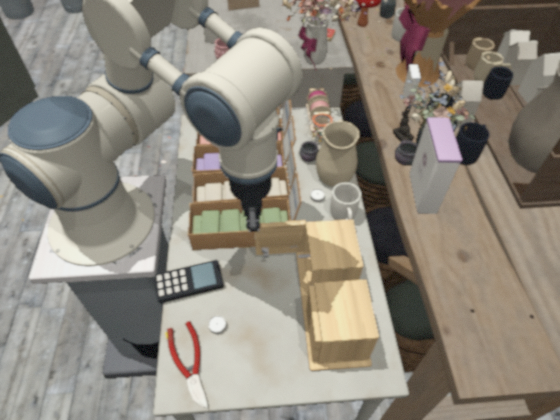

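The slatted door stands at about 89–90° in both views, at side (280,238) and scene (280,237). The plain door is shut, the bystanders look unmoved, and the tool is free above. Handing in.

```bash
python3 -c "
from workcell import *
print(job_done(), get_obs()['clock'])"
```

```text
the job is handed in; nothing more can be done
the job is handed in; nothing more can be done
```

The slatted door now stands open about square to its cupboard, and I handed the job in at about 9.5 s on the robot's clock.

- **What I did:** I pressed the free edge in about 6 mm, with roughly 7 N along the press direction. Then I took the finger away, and the spring brought the door ajar to 0.59 rad. I hooked the shut fingertips behind the free edge and swung the door round slowly in an arc. Last, I backed the fingers off and raised them clear.
- **Last checks:** Both cameras put the door at about 89–90°. The plain door looked shut and the things standing about looked unmoved, judged by eye only. The force on the tool was about zero.
- **Disagreed:** While pressing there was also an unexplained sideways force of nearly 5 N, probably friction on the slatted face. It was gone once I withdrew.

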